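# Fetch the crucible from behind the reagents and weigh it

## Robot

A 6-joint arm with a two-finger parallel gripper is mounted at the origin on the work surface. World frame = base frame: x ahead of the robot, y to its left, z up, the work surface at z = 0. Lengths are in m, angles in rad, forces in N, time in s.
With the tool pointing down it reaches from about 0.25 to 0.775 m from the base axis. Payload 8.9 kg.
Tool frame: the origin (TCP) lies on the mounting face of the last link; the fingertips stand robot.tcp_to_tips ahead of it and the grasp point (between the pads) lies 155 mm ahead of it (robot.tcp_to_tips is the distance from the TCP to the fingertips, in m); z points along the fingers, y is the line along which they close (so a half turn about z gives the same grasp; the last joint's range is limited). The gripper opens to 85 mm and grips with 20 to 120 N. Pads are 22 mm wide; open, the fingers measure 114 mm over their backs; the gripper's body (76 mm by 85 mm) begins 54 mm behind the grasp point. The pads swing forward as they close: fully open they stand 13 mm farther back than shut.
Start: joints at [1.133, 0.291, -0.153, 1.127, 0, 1.431], TCP at [0.155, 0.502, 0.405] pointing down, gripper open.
Joint ranges: [-2.52, 2.52], [-0.91, 1.74], [-1.3, 1.37], [-1.96, 2.02], [-1.52, 1.47], [-3.14, 3.14]. Speed limits (rad/s): [2.22, 2.22, 2.79, 3.14, 3.14, 3.14].

## Interface

Orientations are given as a unit quaternion [x, y, z, w].
In Python, from plant import robot, imaging gives the robot as it stands.
- The arm moves only by the tool apply_moves, never from a script. Its argument "rows" is text: rows parted by semicolons, each of 4 numbers parted by spaces: the shift along the tool's x, y, z in mm, then the turn about the tool's z in degrees. A call has 1 to 20 rows; each row shifts and turns the commanded pose from where the row before left it, along the tool's axes as they then stand; what a row does not reach is not made up. A row lasts 1/10 s, in which the tool goes at most 50 mm and 8.59 degrees, less where a joint would pass 70% of its speed; a pose out of reach is approached as far as the arm can. A call with a gripper value outside its range is refused whole. "grip" is the closure, from -1 (fully open) to 1 (shut), set as the call begins (left out, the last holds). The fingers move at their own pace and stop on an object; "force" is the grip in N (left out, the last holds). Time passes only in rows, so rows that do not move let the fingers close. It gives the time, the measured TCP pose, the force, the opening and the grip force at its end, in the units of the state.
- robot.observe(): the state, without advancing time (a new reading comes with each control period).
- imaging.get_image(name): name is "scene" or "top" or "wrist"; returns (picture, depth): 384x512x3 uint8, red, green, blue; 384x512 float32, m along the optical axis (not along the pixel's ray), 0 where there is no reading.
- imaging.calibration(name): a dict with "fx", "fy", "cx", "cy" (pixels), "rvec" (rotation vector, rad) and "tvec" (3), from world to camera coordinates, as OpenCV has them. Camera axes: x right, y down, z forward; pixel columns grow to the right and rows downward; lengths in m; the calibration is good to about 2 mm. The wrist camera is an equidistant fisheye: a pixel r from the principal point sees the ray r / f radians off the axis. A picture is of the moment at which its call begins: read the wrist's pose just before it. calibration takes no time and is no camera call; for the wrist camera it gives the pose at the moment of the call.
- robot.job_done(): hands the job in; it is judged then, once.
Trained networks look in the newest picture that a camera, given by its name, has taken for a name from the list of things; names that differ only in an ending like _2 or _b are one class to them, and where a whole thing is asked for, a point or a joint stands for the part that bears it (a point fixed in the world has none). Each returns a list of dicts, best first, with "conf" (0 to 1); they miss things now and then, are a little off and sometimes report something else, mostly with a low value. They report only what shows in the picture. A call takes as long as a camera call. They do not tell look-alikes from the thing itself.
- imaging.boxes_of(camera, query): "centre" ([x, y, z] in m, in world coordinates, good to about 4 mm: the middle of the surface that is visible of it).
- imaging.silhouettes(camera, query): "mask" (384x512 bool, what is visible of it).
- imaging.spot_point(camera, query): "centre" ([x, y, z] in m, in world coordinates, good to about 4 mm: a listed point, or the origin of a listed thing).
The state is a dict: "time": time; "joint_pos": joint angles; "joint_velocities": joint speeds; "joint_torque": joint torques, N m; "position": TCP position; "ee_rot": TCP orientation; "contact_force": force on the tool from outside, world axes, zero at the start; "torque": the same for the moment, N m; "finger_gap": opening from 0.0 (shut) to 1.0 (fully open); "grasp_force": force on a finger pad.
Only numpy, scipy, OpenCV 4.12 (cv2) and the standard library are available. Lean on these libraries where they do the work, as an engineer would, in place of code of your own. Each camera call takes 0.05 s, during which the arm holds its last target. There are 200 camera calls.

## Task

The lidded crucible has to go on the balance, but the bottle, the jar and the beaker in the front row of the grey tray stand in its way: first move all three onto the empty steel side tray, and while they wait there set the crucible on the middle of the balance pan. Then put the bottle, the jar and the beaker each back on the very spot it came from. Keep everything upright, and leave the open cup where it is.

Things in the scene. Friction and masses are not known exactly. Their poses are not given: they have to be found in the camera images.
- bottle: Amber glass reagent bottle with a black screw cap, 150 mm tall, loose (about 0.3 kg). Round: body 54 mm in diameter up to 95 mm height, sloping shoulder to a 28 mm neck, cap 32 mm in diameter from 123 to 150 mm height. Origin: centre of the underside; z up. It starts in the front row (the row nearer the robot) of the grey tray, on one of three spots, and must end on that spot.
- jar: White plastic wide-mouth jar with a broad screw lid, 124 mm tall, loose (about 0.22 kg). Round: body 56 mm in diameter up to 92 mm height, lid 55 mm in diameter from 98 to 124 mm height. Origin: centre of the underside; z up. It starts on one of the three front-row spots and must end on that spot.
- beaker: Tall open stainless steel beaker, 132 mm tall, loose (about 0.18 kg), rigid. Round: 50 mm in diameter up to 128 mm height, flaring to 54 mm at the rim, wall 3 mm. Origin: centre of the underside; z up. It starts on one of the three front-row spots and must end on that spot.
- crucible: White porcelain crucible with lid on (one rigid piece), 51 mm tall, loose, 0.12 kg. Round: 47 mm in diameter from 12 to 36 mm height, foot 36 mm; lid rim 50 mm in diameter from 36 to 40 mm height, 12 mm knob, 11 mm tall, on top. Origin: centre of the underside; z up. Starts in the back row of the grey tray, 60 mm behind the left or right front spot; the open cup is on the other back spot.
- cup: White porcelain cup, open and without a lid, 47 mm in diameter, 40 mm tall, loose and light. Stands in the back row of the grey tray; to be left alone. Origin: centre of the underside.
- bay: Shallow grey plastic tray, fixed, 170 (x) by 310 (y) mm, rim 10 mm high, 4 mm thick, floor 4 mm thick. Origin: centre of the underside, on the bench; x points from the front row to the back row (away from the robot), y along the rows. Lighter 60 mm round marks show five spots: front x = -35, y = -90, 0, 90 mm; back x = 25, y = -90, 90 mm. Each vessel starts on a mark.
- side_tray: Empty steel tray, fixed, on the left or right of the bench: 270 mm (x) by 170 mm (y), rim 10 mm high and 4 mm thick, floor 4 mm thick. Origin: centre of the underside, on the bench; x along its long side, z up. Room for the three front vessels; they may stand anywhere on its floor.
- pan (a point): Centre of the top of the balance's round steel pan, 110 mm in diameter, 66 mm above the bench. The white balance (215 by 170 mm, fixed, pan does not move) stands across the bench from the side tray; its low display faces the robot and rises no higher than the pan.
Not all that is in view belongs to the job. What is shaped like the crucible but red is not meant. What is shaped like the jar but purple is not meant.

How it is judged:
On the way, in this order (a step that is already met when the one before it is completed fails the run):
1. the bottle, the jar and the beaker all stand upright and released on the floor of the side tray (x of bottle in the frame of side_tray between -0.125 and 0.125 m and y of bottle in the frame of side_tray between -0.075 and 0.075 m and z of each of bottle, jar, beaker in the frame of side_tray below 0.009 m and angle between each of bottle, jar, beaker's own z axis and vertical below 0.1 rad and contact force between the fingers and bottle below 0.3 N and x of jar in the frame of side_tray between -0.125 and 0.125 m and y of jar in the frame of side_tray between -0.075 and 0.075 m and contact force between the fingers and jar below 0.3 N and x of beaker in the frame of side_tray between -0.125 and 0.125 m and y of beaker in the frame of side_tray between -0.075 and 0.075 m and contact force between the fingers and beaker below 0.3 N), for 0.2 s.
2. the crucible stands released on the middle of the balance pan while the three vessels are still on the side tray (all of step 1 and horizontal distance between crucible and pan below 0.015 m and z of crucible in the frame of pan between -0.004 and 0.005 m and angle between crucible's own z axis and vertical below 0.1 rad and contact force between the fingers and crucible below 0.3 N), for 0.2 s.
At the end, for the whole second after the job is handed in: The crucible stands upright on the balance pan within 15 mm of its centre; bottle, jar and beaker each stand upright within 15 mm of the place where they started; all released and at rest (below 0.02 m/s); the cup is upright within 20 mm of its start (horizontal distance between crucible and pan below 0.015 m and z of crucible in the frame of pan between -0.004 and 0.005 m and angle between each of crucible, bottle, jar, beaker, cup's own z axis and vertical below 0.1 rad and contact force between the fingers and crucible below 0.3 N and linear speed of each of bottle, jar, beaker, crucible below 0.02 m/s and distance of each of bottle, jar, beaker from where it was at the start of the episode below 0.015 m and contact force between the fingers and bottle below 0.3 N and contact force between the fingers and jar below 0.3 N and contact force between the fingers and beaker below 0.3 N and distance of cup from where it was at the start of the episode below 0.02 m); the robot touches nothing.
It fails at once if a vessel is tipped by more than about 34 degrees (angle between any of bottle, jar, beaker, crucible, cup's own z axis and vertical above 0.6 rad).
It fails at once if the open cup is moved by more than 20 mm (distance of cup from where it was at the start of the episode above 0.02 m).
It also fails if it takes over 138 s, if anything falls off the work surface, if the arm or the gripper's body presses on something with over 40 N, if the wrist force passes 120 N, or if a joint passes its speed limit or range.

## Working session

There is one attempt and no reset: what is moved stays moved. The work goes in short steps, Python scripts to look and compute and a tool call to move; the robot and the scene stay as the last step left them, time stands still between calls to the robot, and variables do not carry over. Pictures are saved under pics/ and viewed, at most 14 in all, crops included, and the job is handed in when it is done.

Besides the shell and the picture viewer there is one more tool, called by a JSON object that holds its "op" and its "data". apply_moves: Moves the arm, as the interface text tells. Its arguments: {"type":"object","properties":{"rows":{"type":"string"},"grip":{"type":"number"},"force":{"type":"number"}},"required":["rows"]}

```bash
ls; mkdir -p pics; cat > h.py <<'E'
import numpy as np, cv2
from plant import robot, imaging
from scipy.spatial.transform import Rotation as R
def pts(d,cal):
    v,u=np.mgrid[0:384,0:512]
    P=np.stack([(u-cal['cx'])/cal['fx']*d,(v-cal['cy'])/cal['fy']*d,d],-1)
    M=cv2.Rodrigues(np.array(cal['rvec'],float))[0]
    return (P-np.array(cal['tvec']).ravel())@M
E
python3 - <<'E'
from h import *
s=robot.observe(); print(s['time'],s['position'],s['ee_rot'],robot.tcp_to_tips)
for n in ['scene','top']:
    p,d=imaging.get_image(n); cal=imaging.calibration(n)
    np.savez(f'pics/{n}.npz',p=p,d=d); cv2.imwrite(f'pics/{n}0.png',p[...,::-1]); print(n,cal)
    for q in ['bottle','jar','beaker','crucible','cup','bay','side_tray','pan']:
        print(n,q,[(round(r['conf'],2),np.round(r['centre'],3).tolist()) for r in imaging.spot_point(n,q)])
print(robot.observe()['time'])
E
```

```text
pics
0.0 [0.15445089 0.50155769 0.40413866] [ 1.48839996e-01  9.88861087e-01 -6.13240484e-04 -1.75398427e-04] 0.1734
scene {'fx': 480.75774271648527, 'fy': 480.75774271648527, 'cx': 260.40470446470096, 'cy': 196.40533370028663, 'rvec': array([ 0.81999931,  2.39010955, -1.28656648]), 'tvec': array([ 0.46528379, -0.1429888 ,  1.52478912])}
scene bottle [(0.81, [0.561, 0.076, 0.003])]
scene jar [(0.87, [0.421, -0.086, 0.002]), (0.7, [0.54, -0.108, 0.003])]
scene beaker [(0.69, [0.551, -0.02, 0.006]), (0.35, [0.617, 0.064, 0.002])]
scene crucible [(0.8, [0.604, -0.115, 0.001]), (0.59, [0.742, -0.023, -0.0])]
scene cup [(0.82, [0.62, 0.062, 0.004])]
scene bay [(0.93, [0.584, -0.023, -0.001]), (0.51, [0.477, 0.332, 0.064])]
scene side_tray [(0.89, [0.479, -0.337, -0.002])]
scene pan [(0.93, [0.476, 0.332, 0.066]), (0.18, [0.552, -0.018, 0.004])]
top {'fx': 431.1117800334519, 'fy': 431.1117800334519, 'cx': 253.45670464399686, 'cy': 189.19233136569218, 'rvec': array([ 2.11495806, -2.1052427 ,  0.2288211 ]), 'tvec': array([0.00168156, 0.58900223, 0.98919985])}
top bottle [(0.59, [0.558, 0.072, 0.005])]
top jar [(0.8, [0.543, -0.108, 0.006]), (0.76, [0.418, -0.087, 0.002]), (0.58, [0.554, -0.017, 0.006]), (0.29, [0.621, 0.065, 0.001])]
top beaker [(0.88, [0.553, -0.016, 0.006])]
top crucible [(0.64, [0.746, -0.024, 0.001]), (0.56, [0.602, -0.11, 0.002]), (0.52, [0.555, -0.019, 0.005])]
top cup [(0.85, [0.619, 0.066, 0.004])]
top bay [(0.76, [0.581, -0.028, 0.0])]
top side_tray [(0.56, [0.483, -0.345, -0.002])]
top pan [(0.7, [0.474, 0.337, 0.072])]
0.9
```

View pics/scene0.png

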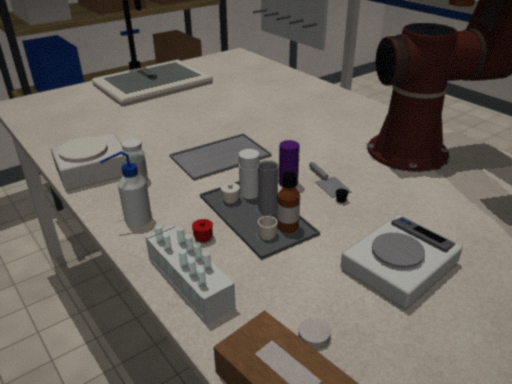

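View pics/top0.png

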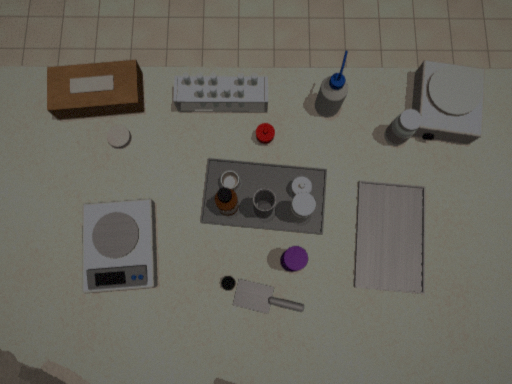

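The scene view shows the bottle (288,205), beaker (267,188) and white jar (249,173) in the front row. The crucible (230,193) and cup (267,229) are behind them. There is a red decoy at (203,231) and a purple one at (289,163). In the top view the side tray is at (390,237) and the balance pan at (116,235). Next I'll measure from depth in both views.

```bash
python3 - <<'E'
from h import *
exp={'bottle':(.56,.074,.154,.016),'jar':(.542,-.108,.128,.0275),'beaker':(.552,-.018,.136,.027),'crucible':(.603,-.112,.044,.025),'cup':(.62,.064,.044,.0235),'pan':(.475,.334,.066,.055),'purple':(.42,-.087,.124,.0275)}
for n in ['scene','top']:
    f=np.load(f'pics/{n}.npz'); cal=imaging.calibration(n); W=pts(f['d'],cal); ok=f['d']>0
    for k,(x,y,z,r) in exp.items():
        m=ok&(np.hypot(W[...,0]-x,W[...,1]-y)<r+.02)
        P=W[m]; zt=np.percentile(P[P[:,2]>z-.02][:,2],90) if (P[:,2]>z-.02).any() else 0
        if k in('crucible',): zt=z
        T=P[abs(P[:,2]-zt)<.004]
        if len(T)<5: print(n,k,len(T)); continue
        c=cv2.minEnclosingCircle((T[:,:2]*1000).astype(np.float32))
        print(n,k,len(T),'ztop %.3f max %.3f'%(zt,P[:,2].max()),'mean',T[:,:2].mean(0).round(4),'circ',np.round(c[0],1),round(c[1],1))
    z=W[...,2]; S=W[ok&(abs(W[...,0]-.48)<.17)&(abs(W[...,1]+.34)<.12)]
    print(n,'side z pct',np.percentile(S[:,2],[5,50,95]).round(4))
    r=imaging.silhouettes(n,'side_tray')
    if r:
        T=W[r[0]['mask']&ok]; print(cv2.minAreaRect((T[:,:2]*1000).astype(np.float32)),np.median(T[:,2]))
p=np.load('pics/top.npz')['p']; q=np.load('pics/scene.npz')['p']
a=cv2.resize(p[150:240,195:335],(700,450),interpolation=2)
cv2.imwrite('pics/crop.png',a[...,::-1])
s=robot.observe(); print(R.from_quat(s['ee_rot']).as_matrix().round(4))
E
```

```text
scene bottle 87 ztop 0.155 max 0.156 mean [0.5611 0.0734] circ [560.8  74.8] 17.4
scene jar 182 ztop 0.129 max 0.131 mean [ 0.5453 -0.1055] circ [ 544.7 -108. ] 29.3
scene beaker 92 ztop 0.136 max 0.139 mean [ 0.5497 -0.0191] circ [550.5 -18.7] 27.9
scene crucible 175 ztop 0.044 max 0.131 mean [ 0.6005 -0.1089] circ [ 594.  -107.5] 34.9
scene cup 25 ztop 0.097 max 0.117 mean [0.5842 0.0739] circ [583.5  72.9] 11.5
scene pan 1363 ztop 0.067 max 0.072 mean [0.48   0.3371] circ [467.3 336. ] 66.3
scene purple 159 ztop 0.125 max 0.128 mean [ 0.4243 -0.0858] circ [422.1 -87.8] 30.4
scene side z pct [-0.0019  0.0028  0.0089]
((490.736572265625, -278.86553955078125), (346.0322570800781, 273.1131896972656), 85.7793197631836) 0.0041273166975810075
top bottle 132 ztop 0.157 max 0.160 mean [0.5576 0.0698] circ [558.3  70. ] 15.7
top jar 376 ztop 0.131 max 0.134 mean [ 0.5415 -0.109 ] circ [ 541.5 -109. ] 27.1
top beaker 118 ztop 0.138 max 0.140 mean [ 0.5514 -0.0194] circ [550.2 -19.3] 26.4
top crucible 245 ztop 0.044 max 0.134 mean [ 0.6034 -0.1146] circ [ 601.8 -114.8] 25.1
top cup 44 ztop 0.047 max 0.109 mean [0.617 0.063] circ [617.3  64.3] 23.3
top pan 1514 ztop 0.068 max 0.072 mean [0.4754 0.3326] circ [476.2 333.1] 55.1
top purple 427 ztop 0.127 max 0.130 mean [ 0.4203 -0.0896] circ [420.3 -89.4] 27.2
top side z pct [-0.0013  0.0035  0.0092]
((585.3082885742188, -23.00115966796875), (317.5699157714844, 180.56153869628906), 84.81449127197266) 0.005129246049298321
[[-0.9557  0.2944  0.    ]
 [ 0.2944  0.9557 -0.    ]
 [-0.     -0.     -1.    ]]
```

View pics/crop.png

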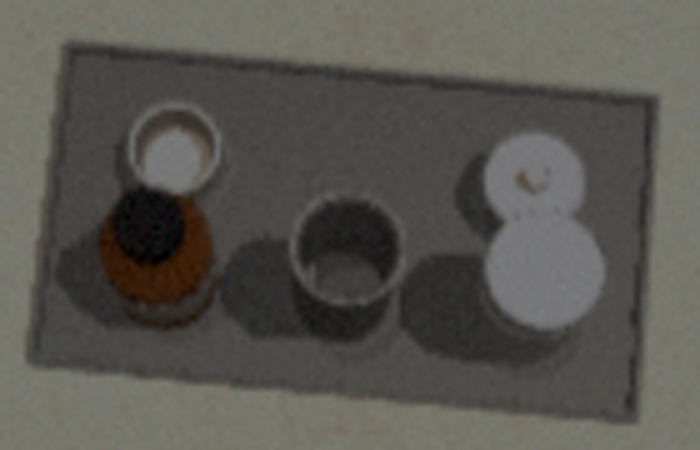

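The crop shows a lidded crucible with a knob at (535,175), the jar at (545,270), the beaker at (347,250), the bottle at (150,240) and the open cup at (175,150). So the white lidded crucible, right behind the white jar, is the target. The scene and top heights agree with the description, so I'll start moving: turn first, then travel to above the jar.

{"op": "apply_moves", "data": {"rows": "0 0 0 8.1;0 0 0 8.1;0 0 0 8.1;0 0 0 8.1;0 0 0 8.1;0 0 0 8.1;0 0 0 8.1;0 0 0 8.1;0 0 0 8.1;-20 12 0 0;-38 24 0 0;-38 24 0 0;-38 24 0 0;-38 24 0 0;-38 24 0 0;-38 24 0 0;-38 24 0 0;-38 24 0 0;-38 24 0 0;-38 24 0 0", "grip": -1, "force": 40}}

```text
time: 3.0
position: [0.4071, 0.0999, 0.405]
ee_rot: [0.707, 0.707, 0.0, 0.0]
contact_force: [0.5, 0.7, 0.1]
finger_gap: 0.998
grasp_force: 0.0
```

{"op": "apply_moves", "data": {"rows": "-38 24 0 0;-38 24 0 0;-38 24 0 0;-38 24 0 0;-38 24 0 0;-20 16 0 0;0 0 0 0;0 0 0 0;0 0 0 0"}}

```text
time: 3.9
position: [0.5418, -0.1076, 0.4047]
ee_rot: [0.707, 0.707, -0.0, -0.0]
contact_force: [0.1, -0.0, -0.2]
finger_gap: 1.001
grasp_force: 0.0
```

{"op": "apply_moves", "data": {"rows": "0 0 25 0;0 0 30 0;0 0 30 0;0 0 30 0;0 0 15 0;0 0 5 0;0 0 0 0;0 0 0 0"}}

```text
time: 4.7
position: [0.5426, -0.1081, 0.2709]
ee_rot: [0.707, 0.707, 0.0, 0.001]
contact_force: [0.9, 0.5, -0.6]
finger_gap: 0.997
grasp_force: 0.0
```

{"op": "apply_moves", "data": {"rows": "0 0 0 0;0 0 0 0;0 0 0 0;0 0 0 0;0 0 0 0;0 0 0 0;0 0 0 0;0 0 0 0;0 0 0 0;0 0 0 0", "grip": 1, "force": 40}}

```text
time: 5.7
position: [0.5425, -0.1085, 0.2707]
ee_rot: [0.707, 0.707, 0.0, 0.001]
contact_force: [-1.8, 0.7, 6.8]
finger_gap: 0.629
grasp_force: 41.1
```

```bash
python3 - <<'E'
from h import *
p,d=imaging.get_image('scene'); cv2.imwrite('pics/g1.png',cv2.resize(p[80:260,150:390],(800,600))[...,::-1])
s=robot.observe(); print(s['time'],s['position'],s['finger_gap'],s['grasp_force'],s['contact_force'])
E
```

```text
5.75 [ 0.54251612 -0.10853472  0.27070309] 0.6281247914313064 41.102356910705566 [-2.38234794  0.39439025  6.30106406]
```

View pics/g1.png

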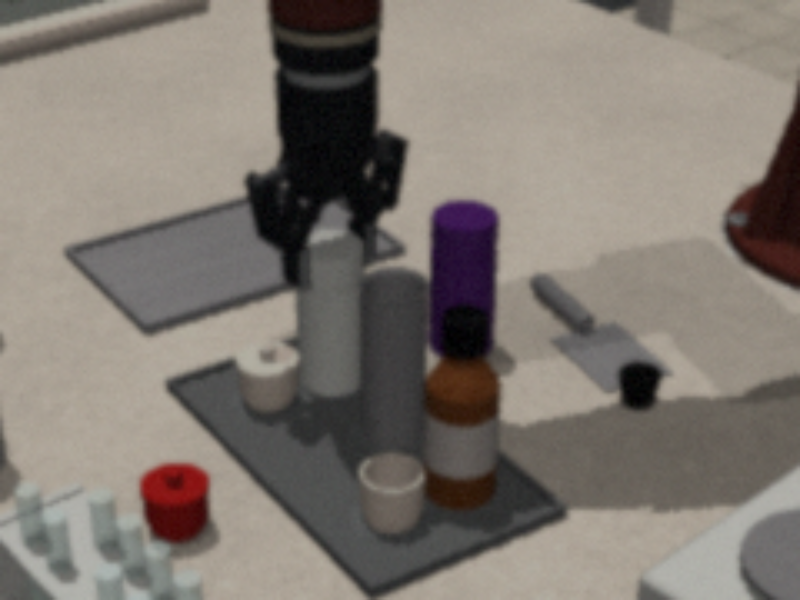

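The jar is gripped at its lid, standing clear of the crucible, with the bottle and beaker untouched. I'll lift it and carry it to the side tray.

{"op": "apply_moves", "data": {"rows": "0 0 -10 0;0 0 -25 0;0 0 -25 0;0 0 -20 0;-10 1 0 0;-30 3 0 0;-40 4 0 0;-40 4 0 0;-40 4 0 0;-40 4 0 0;-22 2 0 0;-10 0 0 0;0 0 0 0"}}

```text
time: 7.05
position: [0.5637, -0.3415, 0.3486]
ee_rot: [0.708, 0.706, -0.0, -0.001]
contact_force: [-0.0, 1.1, -2.4]
finger_gap: 0.631
grasp_force: 42.9
```

{"op": "apply_moves", "data": {"rows": "0 0 0 -5;0 0 0 -8.5;0 0 0 -8.5;0 0 0 -8.5;0 0 0 -8.5;0 0 0 -8.5;0 0 0 -8.5;0 0 0 -8.5;0 0 0 -8.5;0 0 0 -8.5;0 0 0 -8.5;0 0 0 0"}}

```text
time: 8.25
position: [0.5643, -0.3388, 0.3496]
ee_rot: [-0.002, 1.0, 0.0, -0.0]
contact_force: [-0.3, 0.2, -1.7]
finger_gap: 0.633
grasp_force: 42.8
```

```bash
python3 - <<'E'
from h import *
p,d=imaging.get_image('top'); W=pts(d,imaging.calibration('top'))
cv2.imwrite('pics/t1.png',cv2.resize(p[150:320,300:470],(600,600))[...,::-1])
for q in ['jar','side_tray']: print(q,[(round(r['conf'],2),np.round(r['centre'],3)) for r in imaging.spot_point('top',q)])
for u,v in [(359,182),(424,186),(422,292),(355,290)]: print(u,v,W[v,u].round(3))
s=robot.observe(); print(s['time'],s['position'],s['finger_gap'],s['grasp_force'],s['contact_force'])
E
```

```text
jar [(0.96, array([ 0.563, -0.337,  0.088]))]
side_tray [(0.82, array([ 0.486, -0.344, -0.002]))]
359 182 [ 0.62  -0.267  0.013]
424 186 [ 0.542 -0.309  0.317]
422 292 [ 0.36  -0.125  0.748]
355 290 [ 0.361 -0.07   0.761]
8.4 [ 0.56431114 -0.33953406  0.34972061] 0.6268605257611505 42.804349064826965 [-0.05625724  0.33975666 -1.82202653]
```

View pics/t1.png

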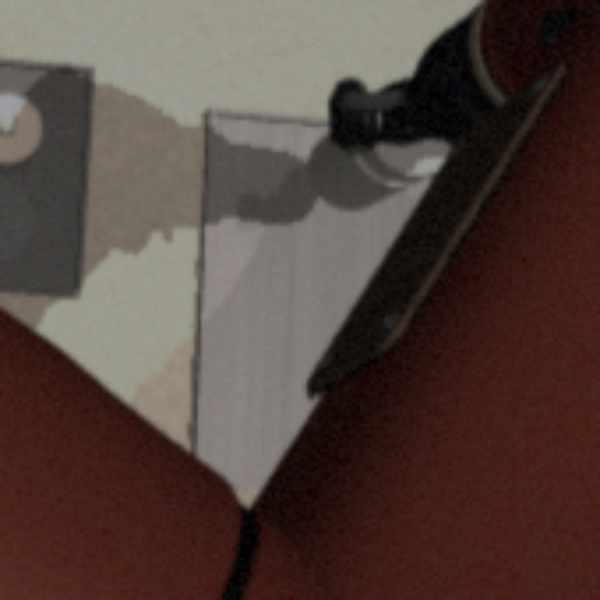

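The jar hangs over the far end of the side tray. Tray centre is about (0.484, -0.342), so it is well inside. Lowering it now.

{"op": "apply_moves", "data": {"rows": "0 0 20 0;0 0 25 0;0 0 20 0;0 0 8 0;0 0 4 0;0 0 1 0;0 0 0 0;0 0 0 0"}}

```text
time: 9.2
position: [0.5645, -0.3406, 0.2727]
ee_rot: [0.0, 1.0, -0.0, 0.001]
contact_force: [0.7, 0.1, -1.9]
finger_gap: 0.629
grasp_force: 42.8
```

{"op": "apply_moves", "data": {"rows": "0 0 0 0;0 0 0 0;0 0 0 0;0 0 0 0;0 0 0 0;0 0 0 0;0 0 0 0", "grip": -1}}

```text
time: 9.9
position: [0.5642, -0.3404, 0.2717]
ee_rot: [0.0, 1.0, 0.0, -0.0]
contact_force: [0.4, 0.7, 0.2]
finger_gap: 0.997
grasp_force: 0.0
```

{"op": "apply_moves", "data": {"rows": "0 0 -20 0;0 0 -40 0;0 0 -40 0;0 0 0 5;0 0 0 8.5;0 0 0 8.5;0 0 0 8.5;0 0 0 8.5;0 0 0 8.5;0 0 0 8.5;0 0 0 8.5;0 0 0 8.5;0 0 0 8.5;0 0 0 8.5;0 0 0 0"}}

```text
time: 11.4
position: [0.5642, -0.3404, 0.3717]
ee_rot: [0.708, 0.706, -0.0, -0.0]
contact_force: [-0.3, -0.3, 0.1]
finger_gap: 0.999
grasp_force: 0.0
```

{"op": "apply_moves", "data": {"rows": "20 -1 0 0;40 -2 0 0;40 -2 0 0;40 -2 0 0;40 -2 0 0;40 -2 0 0;40 -2 0 0;40 -1 0 0;21 0 0 0;0 0 0 0;0 0 0 0"}}

```text
time: 12.5
position: [0.5504, -0.0193, 0.3718]
ee_rot: [0.706, 0.708, -0.0, 0.0]
contact_force: [0.4, 0.1, 0.3]
finger_gap: 0.995
grasp_force: 0.0
```

Now I'll lower 106 mm to z 0.266 and grip the beaker.

{"op": "apply_moves", "data": {"rows": "0 0 20 0;0 0 30 0;0 0 30 0;0 0 18 0;0 0 8 0;0 0 0 0;0 0 0 0"}}

```text
time: 13.2
position: [0.5508, -0.02, 0.2665]
ee_rot: [0.707, 0.707, 0.0, 0.0]
contact_force: [-0.1, 0.9, -0.4]
finger_gap: 1.004
grasp_force: 0.0
```

{"op": "apply_moves", "data": {"rows": "0 0 0 0;0 0 0 0;0 0 0 0;0 0 0 0;0 0 0 0;0 0 0 0;0 0 0 0;0 0 0 0;0 0 0 0;0 0 0 0", "grip": 1, "force": 30}}

```text
time: 14.2
position: [0.5504, -0.0194, 0.2665]
ee_rot: [0.707, 0.707, 0.0, 0.0]
contact_force: [-1.7, -0.2, 6.0]
finger_gap: 0.57
grasp_force: 28.6
```

{"op": "apply_moves", "data": {"rows": "0 0 -10 0;0 0 -25 0;0 0 -25 0;0 0 -20 0;0 0 0 0"}}

```text
time: 14.7
position: [0.5513, -0.0195, 0.3488]
ee_rot: [0.707, 0.707, 0.001, 0.002]
contact_force: [1.4, -0.3, -1.2]
finger_gap: 0.564
grasp_force: 30.1
```

{"op": "apply_moves", "data": {"rows": "-20 -4 0 0;-40 -9 0 0;-40 -9 0 0;-40 -9 0 0;-40 -9 0 0;-40 -9 0 0;-40 -9 0 0;-40 -9 0 0;-21 -4 0 0;0 0 0 0"}}

```text
time: 15.7
position: [0.4783, -0.343, 0.3446]
ee_rot: [0.708, 0.706, -0.0, -0.0]
contact_force: [0.6, 0.4, -1.9]
finger_gap: 0.57
grasp_force: 30.2
```

{"op": "apply_moves", "data": {"rows": "0 0 0 -5;0 0 0 -8.5;0 0 0 -8.5;0 0 0 -8.5;0 0 0 -8.5;0 0 0 -8.5;0 0 0 -8.5;0 0 0 -8.5;0 0 0 -8.5;0 0 0 -8.5;0 0 0 -8.5;0 0 0 0;0 0 20 0;0 0 25 0;0 0 20 0;0 0 8 0;0 0 5 0;0 0 1 0;0 0 0 0;0 0 0 0"}}

```text
time: 17.7
position: [0.4795, -0.3406, 0.2676]
ee_rot: [0.0, 1.0, -0.0, 0.001]
contact_force: [0.0, 0.5, -2.4]
finger_gap: 0.57
grasp_force: 30.4
```

{"op": "apply_moves", "data": {"rows": "0 0 1 0;0 0 0 0"}}

```text
time: 17.9
position: [0.4795, -0.3406, 0.2665]
ee_rot: [0.0, 1.0, -0.001, 0.001]
contact_force: [0.3, -0.9, 3.7]
finger_gap: 0.572
grasp_force: 30.5
```

{"op": "apply_moves", "data": {"rows": "0 0 0 0;0 0 0 0;0 0 0 0;0 0 0 0;0 0 0 0;0 0 0 0;0 0 0 0", "grip": -1}}

```text
time: 18.6
position: [0.4792, -0.3404, 0.2657]
ee_rot: [0.0, 1.0, 0.0, -0.0]
contact_force: [0.3, -0.1, 0.7]
finger_gap: 0.998
grasp_force: 0.0
```

{"op": "apply_moves", "data": {"rows": "0 0 -20 0;0 0 -40 0;0 0 -40 0;0 0 -20 0;0 0 0 5;0 0 0 8.5;0 0 0 8.5;0 0 0 8.5;0 0 0 8.5;0 0 0 8.5;0 0 0 8.5;0 0 0 8.5;0 0 0 8.5;0 0 0 8.5;0 0 0 8.5;0 0 0 0"}}

```text
time: 20.2
position: [0.4792, -0.3404, 0.3857]
ee_rot: [0.708, 0.706, -0.0, -0.0]
contact_force: [0.6, -0.2, 0.2]
finger_gap: 0.997
grasp_force: 0.0
```

{"op": "apply_moves", "data": {"rows": "20 4 0 0;40 8 0 0;40 8 0 0;40 8 0 0;40 8 0 0;40 8 0 0;40 8 0 0;40 8 0 0;40 8 0 0;40 7 0 0;33 5 0 0;0 0 0 0;0 0 0 0"}}

```text
time: 21.5
position: [0.5593, 0.0732, 0.3856]
ee_rot: [0.705, 0.709, -0.0, 0.0]
contact_force: [0.3, -0.5, 0.6]
finger_gap: 0.999
grasp_force: 0.0
```

```bash
python3 - <<'E'
from h import *
s=robot.observe(); cal=imaging.calibration('wrist'); p,d=imaging.get_image('wrist'); print(s['position'],cal)
cv2.imwrite('pics/w1.png',p[...,::-1]); np.savez('pics/w1.npz',p=p,d=d)
E
```

```text
[0.55932706 0.0732201  0.38558631] {'fx': 297.3186396354542, 'fy': 297.3186396354542, 'cx': 255.31263807726313, 'cy': 188.81403799750035, 'rvec': array([-2.82378639e+00, -7.71065319e-03, -1.00191617e-03]), 'tvec': array([-0.56123612,  0.03294029,  0.38495803])}
```

View pics/w1.png

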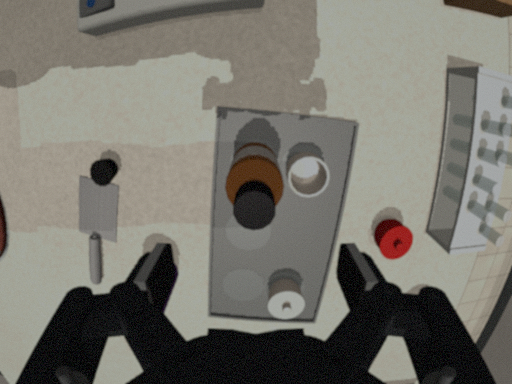

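The wrist view shows the bottle cap at (254,205), between the fingers at x 160 and 355. The beaker and jar marks are now empty, and the cup (308,175) and crucible (287,300) are undisturbed. Going down.

{"op": "apply_moves", "data": {"rows": "0 0 20 0;0 0 30 0;0 0 25 0;0 0 12 0;0 0 3 0;0 0 0 0;0 0 0 0"}}

```text
time: 22.25
position: [0.56, 0.0723, 0.2969]
ee_rot: [0.707, 0.707, 0.001, 0.001]
contact_force: [0.3, -0.1, 0.2]
finger_gap: 1.0
grasp_force: 0.0
```

{"op": "apply_moves", "data": {"rows": "0 0 0 0;0 0 0 0;0 0 0 0;0 0 0 0;0 0 0 0;0 0 0 0;0 0 0 0;0 0 0 0;0 0 0 0;0 0 0 0;0 0 0 0;0 0 0 0", "grip": 1, "force": 50}}

```text
time: 23.45
position: [0.5594, 0.0727, 0.2961]
ee_rot: [0.707, 0.707, 0.0, 0.0]
contact_force: [-1.8, -0.2, 5.2]
finger_gap: 0.357
grasp_force: 49.2
```

{"op": "apply_moves", "data": {"rows": "0 0 -10 0;0 0 -25 0;0 0 -25 0;0 0 -20 0;0 0 0 0"}}

```text
time: 23.95
position: [0.5602, 0.0726, 0.3785]
ee_rot: [0.707, 0.707, 0.002, 0.002]
contact_force: [0.8, -1.2, -2.3]
finger_gap: 0.358
grasp_force: 50.3
```

{"op": "apply_moves", "data": {"rows": "0 0 -20 0;0 0 -30 0;0 0 -20 0;-19 -8 0 0;-33 -13 0 0;-33 -13 0 0;-33 -13 0 0;-33 -13 0 0;-33 -13 0 0;-33 -13 0 0;-33 -13 0 0;-33 -13 0 0;-33 -13 0 0;-33 -13 0 0;-33 -13 0 0;-33 -13 0 0;0 0 0 0;0 0 0 0"}}

```text
time: 25.75
position: [0.3948, -0.3427, 0.4445]
ee_rot: [0.708, 0.706, 0.0, -0.001]
contact_force: [-0.4, 0.6, -3.1]
finger_gap: 0.364
grasp_force: 50.5
```

{"op": "apply_moves", "data": {"rows": "0 0 0 -5;0 0 0 -8.5;0 0 0 -8.5;0 0 0 -8.5;0 0 0 -8.5;0 0 0 -8.5;0 0 0 -8.5;0 0 0 -8.5;0 0 0 -8.5;0 0 0 -8.5;0 0 0 -8.5;0 0 0 0"}}

```text
time: 26.95
position: [0.3957, -0.3411, 0.4452]
ee_rot: [-0.002, 1.0, 0.0, -0.0]
contact_force: [-0.0, -0.9, -3.4]
finger_gap: 0.364
grasp_force: 50.6
```

{"op": "apply_moves", "data": {"rows": "0 0 20 0;0 0 35 0;0 0 40 0;0 0 30 0;0 0 15 0;0 0 6 0;0 0 2 0;0 0 1 0;0 0 0 0;0 0 0 0"}}

```text
time: 27.95
position: [0.3955, -0.3426, 0.2975]
ee_rot: [0.0, 1.0, -0.001, 0.0]
contact_force: [-0.3, 0.2, -3.2]
finger_gap: 0.36
grasp_force: 50.3
```

{"op": "apply_moves", "data": {"rows": "0 0 0 0;0 0 0 0;0 0 0 0;0 0 0 0;0 0 0 0;0 0 0 0;0 0 0 0;0 0 0 0", "grip": -1}}

```text
time: 28.75
position: [0.3952, -0.3423, 0.2967]
ee_rot: [0.0, 1.0, 0.0, -0.0]
contact_force: [-0.4, -0.1, -0.4]
finger_gap: 0.996
grasp_force: 0.0
```

{"op": "apply_moves", "data": {"rows": "0 0 -20 0;0 0 -40 0;0 0 -40 0;0 0 0 0"}}

```text
time: 29.15
position: [0.3962, -0.3434, 0.4018]
ee_rot: [0.0, 1.0, -0.003, 0.003]
contact_force: [0.1, 0.1, 0.5]
finger_gap: 1.002
grasp_force: 0.0
```

{"op": "apply_moves", "data": {"rows": "0 0 0 5;0 0 0 8.5;0 0 0 8.5;0 0 0 8.5;0 0 0 8.5;0 0 0 8.5;0 0 0 8.5;0 0 0 8.5;0 0 0 8.5;0 0 0 8.5;0 0 0 8.5;22 20 0 0;35 31 0 0;35 31 0 0;35 31 0 0;35 31 0 0;35 31 0 0;33 32 0 0;0 0 0 0;0 0 0 0"}}

```text
time: 31.15
position: [0.6027, -0.1114, 0.3958]
ee_rot: [0.706, 0.708, -0.0, -0.0]
contact_force: [-0.6, 0.5, 0.5]
finger_gap: 1.0
grasp_force: 0.0
```

```bash
python3 - <<'E'
from h import *
s=robot.observe(); cal=imaging.calibration('wrist'); p,d=imaging.get_image('wrist'); print(s['time'],s['position'])
cv2.imwrite('pics/w2.png',p[...,::-1])
print(imaging.spot_point('wrist','crucible'))
p,d=imaging.get_image('scene'); W=pts(d,imaging.calibration('scene'))
for q in ['bottle','jar','beaker','crucible','side_tray','cup']: print(q,[(round(r['conf'],2),np.round(r['centre'],3)) for r in imaging.spot_point('scene',q)])
m=(d>0)&(np.hypot(W[...,0]-.603,W[...,1]+.113)<.04)&(abs(W[...,2]-.042)<.006); T=W[m]; print(cv2.minEnclosingCircle((T[:,:2]*1000).astype(np.float32)),T.mean(0))
a=cv2.resize(p[80:230,130:330],(800,600)); cv2.imwrite('pics/s2.png',a[...,::-1])
E
```

```text
31.15 [ 0.6026685  -0.11144242  0.39582956]
[{'centre': [0.5999, -0.1161, 0.0054], 'conf': 0.96}, {'centre': [0.7457, -0.0222, -0.0034], 'conf': 0.68}]
bottle [(0.62, array([ 0.401, -0.343,  0.001]))]
jar [(0.85, array([ 0.562, -0.342,  0.001])), (0.6, array([ 0.42 , -0.086,  0.001]))]
beaker [(0.84, array([ 0.479, -0.344,  0.005]))]
crucible [(0.65, array([ 0.603, -0.112, -0.002])), (0.65, array([ 0.746, -0.022,  0.003]))]
side_tray [(0.77, array([ 0.478, -0.336, -0.004]))]
cup [(0.71, array([0.617, 0.065, 0.002]))]
((605.6154174804688, -113.22100067138672), 27.148582458496094) [ 0.60605222 -0.1083175   0.04320665]
```

View pics/w2.png

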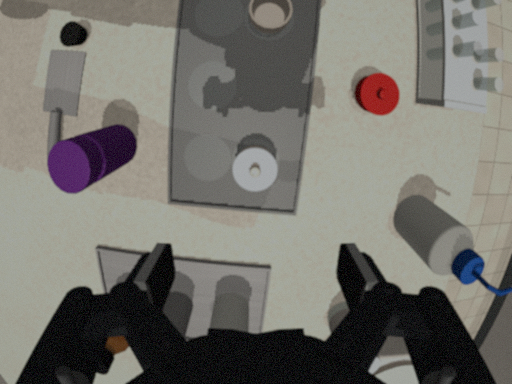

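View pics/s2.png

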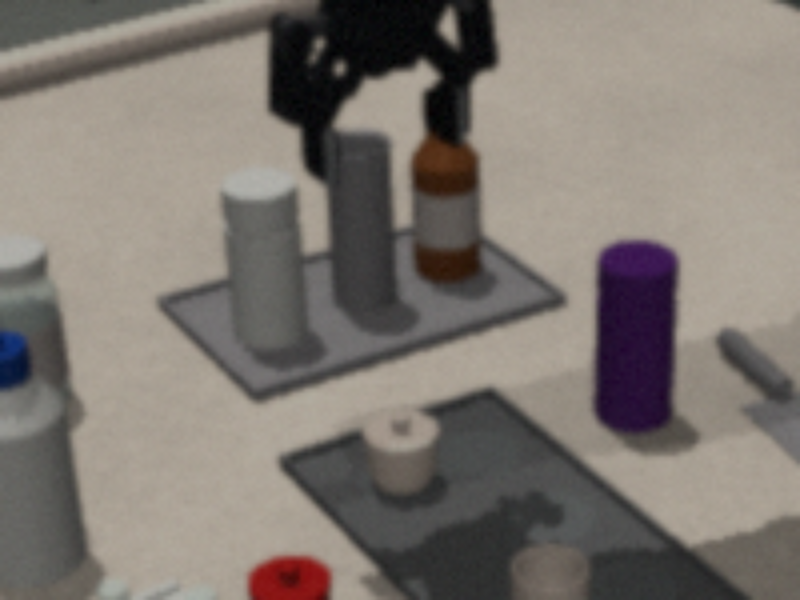

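All three vessels stand upright on the side tray: jar (265,260), beaker (362,225), bottle (447,210) in the crop. The white lidded crucible at wrist pixel (255,169) sits between the fingers. The cup is untouched. Descending to its lid rim.

{"op": "apply_moves", "data": {"rows": "-2 0 20 0;0 0 40 0;0 0 45 0;0 0 45 0;0 0 30 0;0 0 14 0;0 0 5 0;0 0 2 0;0 0 0 0;0 0 0 0"}}

```text
time: 32.6
position: [0.603, -0.1146, 0.1972]
ee_rot: [0.707, 0.707, 0.001, 0.001]
contact_force: [0.3, 1.3, 0.0]
finger_gap: 0.999
grasp_force: 0.0
```

{"op": "apply_moves", "data": {"rows": "0 0 0 0;0 0 0 0;0 0 0 0;0 0 0 0;0 0 0 0;0 0 0 0;0 0 0 0;0 0 0 0;0 0 0 0;0 0 0 0;0 0 0 0", "grip": 1, "force": 25}}

```text
time: 33.7
position: [0.6025, -0.1144, 0.1964]
ee_rot: [0.707, 0.707, 0.0, 0.0]
contact_force: [-1.5, -0.2, 5.0]
finger_gap: 0.565
grasp_force: 24.8
```

{"op": "apply_moves", "data": {"rows": "0 0 -5 0;0 0 -20 0;0 0 -30 0;0 0 -40 0;0 0 -35 0;0 0 -10 0;0 0 0 0"}}

```text
time: 34.4
position: [0.6028, -0.1145, 0.3374]
ee_rot: [0.707, 0.707, 0.001, 0.001]
contact_force: [-1.0, -0.0, -1.5]
finger_gap: 0.563
grasp_force: 26.2
```

{"op": "apply_moves", "data": {"rows": "20 -6 0 0;40 -11.5 0 0;40 -11.5 0 0;40 -11.5 0 0;40 -11.5 0 0;40 -11.5 0 0;40 -11.5 0 0;40 -11.5 0 0;40 -11.5 0 0;40 -11.5 0 0;40 -11.5 0 0;28 -7 0 0;0 0 0 0;0 0 0 0;0 0 0 0"}}

```text
time: 35.9
position: [0.4741, 0.3329, 0.3347]
ee_rot: [0.707, 0.707, -0.001, -0.0]
contact_force: [0.2, 0.3, -0.4]
finger_gap: 0.564
grasp_force: 26.2
```

```bash
python3 - <<'E'
from h import *
for n in ['scene','top']:
  p,d=imaging.get_image(n)
  for q in ['crucible','pan']: print(n,q,[(round(r['conf'],2),np.round(r['centre'],3)) for r in imaging.spot_point(n,q)])
  if n=='scene': cv2.imwrite('pics/s3.png',cv2.resize(p[160:310,300:500],(800,600))[...,::-1])
s=robot.observe(); print(s['time'],s['position'])
E
```

```text
scene crucible [(0.93, array([ 0.744, -0.022, -0.004])), (0.76, array([0.476, 0.334, 0.141]))]
scene pan [(0.65, array([0.477, 0.332, 0.065]))]
top crucible [(0.74, array([0.477, 0.335, 0.143])), (0.73, array([ 0.746, -0.024,  0.   ]))]
top pan [(0.88, array([0.478, 0.335, 0.071]))]
36.2 [0.4747458  0.33303319 0.33572775]
```

View pics/s3.png

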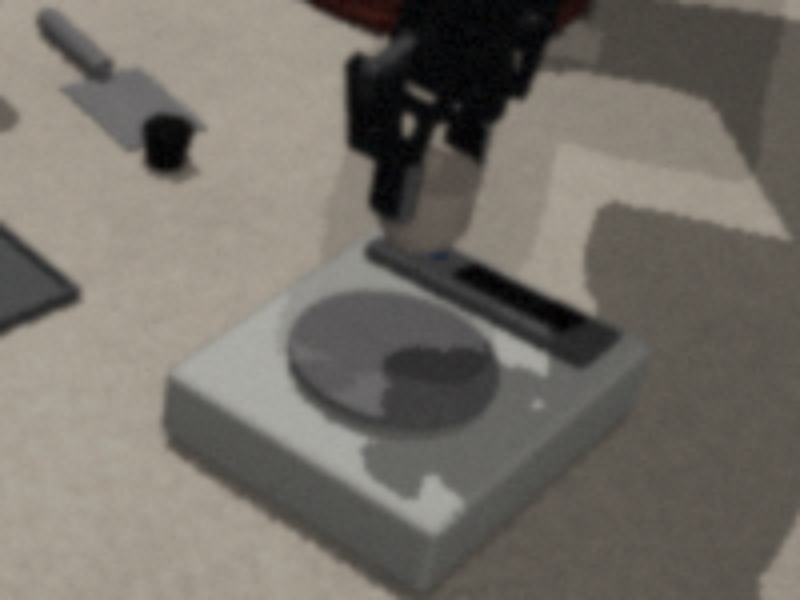

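The crucible hangs upright in the gripper at (440,200), and the networks put it within about 1 mm of the pan centre. Lowering it.

{"op": "apply_moves", "data": {"rows": "0 0 20 0;0 0 25 0;0 0 18 0;0 0 8 0;0 0 3 0;0 0 1 0;0 0 1 0;0 0 0 0;0 0 0 0"}}

```text
time: 37.1
position: [0.4746, 0.3337, 0.2602]
ee_rot: [0.707, 0.707, 0.0, 0.0]
contact_force: [-0.3, -0.2, -1.0]
finger_gap: 0.568
grasp_force: 26.2
```

{"op": "apply_moves", "data": {"rows": "0 0 1 0;0 0 0.5 0;0 0 0 0"}}

```text
time: 37.4
position: [0.4745, 0.3337, 0.2585]
ee_rot: [0.707, 0.707, 0.0, 0.0]
contact_force: [-1.2, 0.5, 2.1]
finger_gap: 0.569
grasp_force: 26.3
```

{"op": "apply_moves", "data": {"rows": "0 0 0 0;0 0 0 0;0 0 0 0;0 0 0 0;0 0 0 0;0 0 0 0;0 0 0 0", "grip": -1}}

```text
time: 38.1
position: [0.4745, 0.3336, 0.2582]
ee_rot: [0.707, 0.707, 0.0, -0.0]
contact_force: [-0.2, 0.6, -0.6]
finger_gap: 0.998
grasp_force: 0.0
```

{"op": "apply_moves", "data": {"rows": "0 0 -10 0;0 0 -30 0;0 0 -40 0;0 0 -40 0;0 0 -20 0;0 0 0 0"}}

```text
time: 38.7
position: [0.4752, 0.334, 0.4024]
ee_rot: [0.707, 0.707, 0.003, 0.001]
contact_force: [0.7, 0.8, 0.3]
finger_gap: 0.997
grasp_force: 0.0
```

```bash
python3 - <<'E'
from h import *
p,d=imaging.get_image('scene'); W=pts(d,imaging.calibration('scene'))
for q in ['crucible','pan','bottle','jar','beaker']: print(q,[(round(r['conf'],2),np.round(r['centre'],3)) for r in imaging.spot_point('scene',q)])
cv2.imwrite('pics/s4.png',cv2.resize(p[90:315,120:420][...,::-1],(800,600)))
s=robot.observe(); print(s['time'],s['position'],s['joint_pos'])
E
```

```text
crucible [(0.75, array([ 0.745, -0.022, -0.003])), (0.62, array([0.474, 0.331, 0.062])), (0.49, array([ 0.478, -0.34 ,  0.007]))]
pan [(0.95, array([0.476, 0.333, 0.064]))]
bottle [(0.89, array([ 0.399, -0.343,  0.001]))]
jar [(0.95, array([ 0.418, -0.086,  0.   ])), (0.85, array([ 0.56 , -0.34 ,  0.001]))]
beaker [(0.58, array([ 0.478, -0.342,  0.004]))]
39.0 [0.47418983 0.3334456  0.39706032] [ 4.86779873e-01  4.00349254e-01 -1.37099496e-02  1.15885186e+00
 -2.49648566e-05  2.05794420e+00]
```

View pics/s4.png

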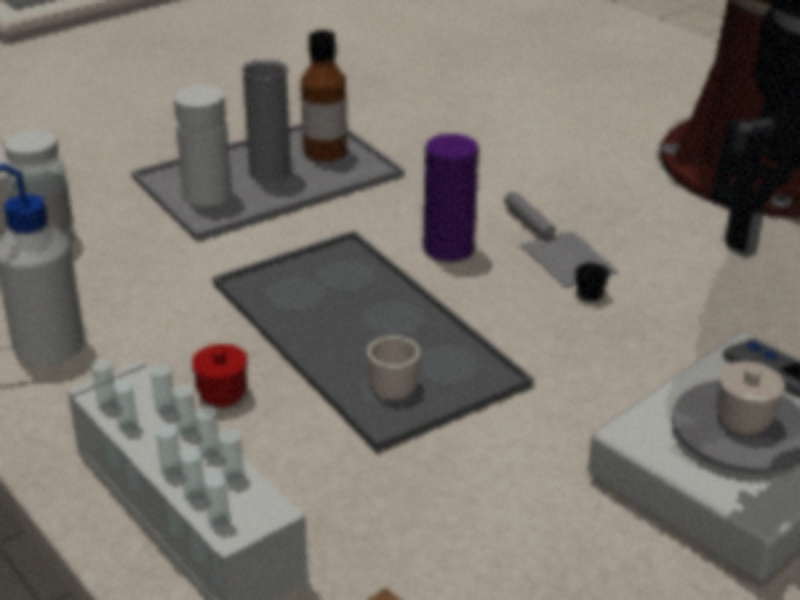

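The crucible stands on the middle of the pan at (750,395) in the crop. The three vessels are on the side tray and the cup is in place. Now the bottle goes back.

{"op": "apply_moves", "data": {"rows": "-20 -3 0 0;-40 -4.5 0 0;-40 -4.5 0 0;-40 -4.5 0 0;-40 -4.5 0 0;-40 -4.5 0 0;-40 -4.5 0 0;-40 -4.5 0 0;-40 -4.5 0 0;-40 -4.5 0 0;-40 -4.5 0 0;-40 -4.5 0 0;-40 -4.5 0 0;-40 -4.5 0 0;-40 -4.5 0 0;-40 -4.5 0 0;-40 -4.5 0 0;-16 -4 0 0;0 0 0 0;0 0 0 0"}}

```text
time: 41.0
position: [0.3951, -0.3417, 0.3976]
ee_rot: [0.707, 0.707, 0.0, -0.001]
contact_force: [-0.4, 0.4, -0.4]
finger_gap: 1.001
grasp_force: 0.0
```

{"op": "apply_moves", "data": {"rows": "0 0 0 -5;0 0 0 -8.5;0 0 0 -8.5;0 0 0 -8.5;0 0 0 -8.5;0 0 0 -8.5;0 0 0 -8.5;0 0 0 -8.5;0 0 0 -8.5;0 0 0 -8.5;0 0 0 -8.5;0 0 0 0;0 0 0 0"}}

```text
time: 42.3
position: [0.3955, -0.3412, 0.3983]
ee_rot: [0.002, 1.0, 0.0, 0.0]
contact_force: [-0.4, 0.0, 0.3]
finger_gap: 0.999
grasp_force: 0.0
```

{"op": "apply_moves", "data": {"rows": "0 -1 20 0;0 0 35 0;0 0 30 0;0 0 12 0;0 0 4 0;0 0 0 0;0 0 0 0"}}

```text
time: 43.0
position: [0.3957, -0.3437, 0.2985]
ee_rot: [0.0, 1.0, -0.001, 0.001]
contact_force: [0.9, 0.2, 0.3]
finger_gap: 0.997
grasp_force: 0.0
```

{"op": "apply_moves", "data": {"rows": "0 0 0 0;0 0 0 0;0 0 0 0;0 0 0 0;0 0 0 0;0 0 0 0;0 0 0 0;0 0 0 0;0 0 0 0;0 0 0 0;0 0 0 0;0 0 0 0", "grip": 1, "force": 50}}

```text
time: 44.2
position: [0.3954, -0.3435, 0.2976]
ee_rot: [0.0, 1.0, -0.0, 0.0]
contact_force: [-0.2, -0.4, 5.3]
finger_gap: 0.361
grasp_force: 49.3
```

{"op": "apply_moves", "data": {"rows": "0 0 -10 0;0 0 -25 0;0 0 -40 0;0 0 -40 0;0 0 -35 0;0 0 0 0;0 0 0 5;0 0 0 8.5;0 0 0 8.5;0 0 0 8.5;0 0 0 8.5;0 0 0 8.5;0 0 0 8.5;0 0 0 8.5;0 0 0 8.5;0 0 0 8.5;0 0 0 8.5;0 0 0 0"}}

```text
time: 46.0
position: [0.395, -0.3431, 0.4464]
ee_rot: [0.708, 0.706, 0.0, -0.001]
contact_force: [-0.3, 0.0, -2.3]
finger_gap: 0.36
grasp_force: 50.3
```

{"op": "apply_moves", "data": {"rows": "19 8 0 0;33 13 0 0;33 13 0 0;33 13 0 0;33 13 0 0;33 13 0 0;33 13 0 0;33 13 0 0;33 13 0 0;33 13 0 0;33 13 0 0;33 13 0 0;33 13 0 0;0 0 0 0;0 0 0 0;0 0 0 0"}}

```text
time: 47.6
position: [0.5591, 0.0711, 0.4468]
ee_rot: [0.707, 0.708, -0.0, -0.0]
contact_force: [0.3, -0.2, -3.8]
finger_gap: 0.359
grasp_force: 50.5
```

{"op": "apply_moves", "data": {"rows": "1.5 0 20 0;0 0 35 0;0 0 40 0;0 0 30 0;0 0 15 0;0 0 6 0;0 0 2 0;0 0 1 0;0 0 0 0;0 0 0 0"}}

```text
time: 48.6
position: [0.5597, 0.0731, 0.2991]
ee_rot: [0.707, 0.707, 0.001, 0.001]
contact_force: [-0.5, 0.1, -2.5]
finger_gap: 0.358
grasp_force: 50.4
```

{"op": "apply_moves", "data": {"rows": "0 0 0 0;0 0 0 0;0 0 0 0;0 0 0 0;0 0 0 0;0 0 0 0;0 0 0 0;0 0 0 0", "grip": -1}}

```text
time: 49.4
position: [0.5594, 0.0731, 0.2982]
ee_rot: [0.707, 0.707, -0.0, -0.0]
contact_force: [0.4, 0.3, 0.1]
finger_gap: 1.001
grasp_force: 0.0
```

{"op": "apply_moves", "data": {"rows": "0 0 -20 0;0 0 -40 0;0 0 -40 0;0 0 0 0;0 0 0 0"}}

```text
time: 49.9
position: [0.5596, 0.0731, 0.3989]
ee_rot: [0.707, 0.707, 0.001, 0.001]
contact_force: [-0.5, -0.5, -0.9]
finger_gap: 0.999
grasp_force: 0.0
```

{"op": "apply_moves", "data": {"rows": "-20 -4 0 0;-40 -8 0 0;-40 -8 0 0;-40 -8 0 0;-40 -8 0 0;-40 -8 0 0;-40 -8 0 0;-40 -8 0 0;-40 -8 0 0;-40 -8 0 0;-33 -4 0 0;0 0 0 0;0 0 0 0"}}

```text
time: 51.2
position: [0.4787, -0.34, 0.3965]
ee_rot: [0.708, 0.706, 0.0, -0.001]
contact_force: [-0.3, 0.5, 0.1]
finger_gap: 1.0
grasp_force: 0.0
```

{"op": "apply_moves", "data": {"rows": "0 0 0 -5;0 0 0 -8.5;0 0 0 -8.5;0 0 0 -8.5;0 0 0 -8.5;0 0 0 -8.5;0 0 0 -8.5;0 0 0 -8.5;0 0 0 -8.5;0 0 0 -8.5;0 0 0 -8.5;0 0 0 0;0 0 20 0;0 0 30 0;0 0 40 0;0 0 30 0;0 0 10 0;0 0 2 0;0 0 0 0;0 0 0 0"}}

```text
time: 53.2
position: [0.4799, -0.3402, 0.2679]
ee_rot: [0.0, 1.0, -0.001, 0.001]
contact_force: [-0.0, -0.9, -0.1]
finger_gap: 0.999
grasp_force: 0.0
```

{"op": "apply_moves", "data": {"rows": "0 0 0 0;0 0 0 0;0 0 0 0;0 0 0 0;0 0 0 0;0 0 0 0;0 0 0 0;0 0 0 0;0 0 0 0;0 0 0 0", "grip": 1, "force": 30}}

```text
time: 54.2
position: [0.4795, -0.3404, 0.2669]
ee_rot: [0.0, 1.0, -0.001, 0.0]
contact_force: [-0.2, -2.2, 5.6]
finger_gap: 0.574
grasp_force: 27.8
```

{"op": "apply_moves", "data": {"rows": "0 0 -10 0;0 0 -25 0;0 0 -30 0;0 0 -35 0;0 0 0 0;0 0 0 5;0 0 0 8.5;0 0 0 8.5;0 0 0 8.5;0 0 0 8.5;0 0 0 8.5;0 0 0 8.5;0 0 0 8.5;0 0 0 8.5;0 0 0 8.5;0 0 0 8.5;0 0 0 0;0 0 0 0"}}

```text
time: 56.0
position: [0.4791, -0.3396, 0.3657]
ee_rot: [0.706, 0.709, 0.0, -0.001]
contact_force: [0.3, 0.3, -2.8]
finger_gap: 0.569
grasp_force: 29.4
```

{"op": "apply_moves", "data": {"rows": "20 4 0 0;40 9 0 0;40 9 0 0;40 9 0 0;40 9 0 0;40 9 0 0;40 9 0 0;40 9 0 0;20 4 0 0;0 0 0 0;0 0 0 0;0 0 0 0"}}

```text
time: 57.2
position: [0.5502, -0.0207, 0.3661]
ee_rot: [0.707, 0.707, -0.0, -0.0]
contact_force: [-0.2, -0.9, -1.9]
finger_gap: 0.567
grasp_force: 29.8
```

{"op": "apply_moves", "data": {"rows": "0 0 20 0;0 0 35 0;0 0 28 0;0 0 10 0;0 0 4 0;0 0 2 0;0 0 0 0;0 0 0 0"}}

```text
time: 58.0
position: [0.5509, -0.0201, 0.2683]
ee_rot: [0.707, 0.707, 0.001, 0.001]
contact_force: [-0.3, -0.6, -1.6]
finger_gap: 0.568
grasp_force: 30.3
```

Within 1 mm, so release. The jar is next, at (0.5643, -0.3405).

{"op": "apply_moves", "data": {"rows": "0 0 0.5 0;0 0 0 0;0 0 0 0"}}

```text
time: 58.3
position: [0.5504, -0.0199, 0.267]
ee_rot: [0.707, 0.707, 0.0, 0.0]
contact_force: [0.3, 0.6, -0.4]
finger_gap: 0.572
grasp_force: 30.3
```

{"op": "apply_moves", "data": {"rows": "0 0 0 0;0 0 0 0;0 0 0 0;0 0 0 0;0 0 0 0;0 0 0 0;0 0 0 0", "grip": -1}}

```text
time: 59.0
position: [0.5504, -0.0199, 0.2667]
ee_rot: [0.707, 0.707, -0.0, -0.0]
contact_force: [-0.1, -0.0, 0.4]
finger_gap: 1.002
grasp_force: 0.0
```

{"op": "apply_moves", "data": {"rows": "0 0 -20 0;0 0 -40 0;0 0 -40 0;0 0 0 0;-20 1 0 0;-40 2 0 0;-40 2 0 0;-40 2 0 0;-40 2 0 0;-40 2 0 0;-40 2 0 0;-40 1 0 0;-20 0 0 0;0 0 0 0;0 0 0 0"}}

```text
time: 60.5
position: [0.564, -0.3399, 0.3659]
ee_rot: [0.708, 0.707, 0.0, -0.001]
contact_force: [-0.1, 0.0, 0.2]
finger_gap: 1.003
grasp_force: 0.0
```

{"op": "apply_moves", "data": {"rows": "0 0 0 -5;0 0 0 -8.5;0 0 0 -8.5;0 0 0 -8.5;0 0 0 -8.5;0 0 0 -8.5;0 0 0 -8.5;0 0 0 -8.5;0 0 0 -8.5;0 0 0 -8.5;0 0 0 -8.5;0 0 0 0;0 0 0 0"}}

```text
time: 61.8
position: [0.5644, -0.3389, 0.3668]
ee_rot: [0.002, 1.0, 0.0, -0.0]
contact_force: [-0.2, 0.8, -0.6]
finger_gap: 0.998
grasp_force: 0.0
```

{"op": "apply_moves", "data": {"rows": "0 -1 20 0;0 0 30 0;0 0 28 0;0 0 12 0;0 0 5 0;0 0 0 0;0 0 0 0"}}

```text
time: 62.5
position: [0.5647, -0.3412, 0.2731]
ee_rot: [0.001, 1.0, -0.001, 0.001]
contact_force: [0.1, 0.6, 0.9]
finger_gap: 0.999
grasp_force: 0.0
```

{"op": "apply_moves", "data": {"rows": "0 0 0 0;0 0 0 0;0 0 0 0;0 0 0 0;0 0 0 0;0 0 0 0;0 0 0 0;0 0 0 0;0 0 0 0;0 0 0 0", "grip": 1, "force": 40}}

```text
time: 63.5
position: [0.5645, -0.3412, 0.2728]
ee_rot: [0.0, 1.0, -0.001, 0.001]
contact_force: [-0.4, 0.1, 6.4]
finger_gap: 0.627
grasp_force: 41.9
```

{"op": "apply_moves", "data": {"rows": "0 0 -10 0;0 0 -25 0;0 0 -30 0;0 0 -15 0;0 0 0 0;0 0 0 5;0 0 0 8.5;0 0 0 8.5;0 0 0 8.5;0 0 0 8.5;0 0 0 8.5;0 0 0 8.5;0 0 0 8.5;0 0 0 8.5;0 0 0 8.5;0 0 0 8.5;0 0 0 0;0 0 0 0"}}

```text
time: 65.3
position: [0.564, -0.3408, 0.3509]
ee_rot: [0.706, 0.709, -0.0, -0.001]
contact_force: [-0.2, -0.8, -2.7]
finger_gap: 0.633
grasp_force: 42.8
```

To (0.5425, -0.1085): dY +232, dX -22.

{"op": "apply_moves", "data": {"rows": "12 -1 0 0;30 -3 0 0;40 -4 0 0;40 -4 0 0;40 -4 0 0;40 -4 0 0;20 -2 0 0;10 0 0 0;0 0 0 0;0 0 0 0;0 0 0 0"}}

```text
time: 66.4
position: [0.5425, -0.11, 0.3516]
ee_rot: [0.708, 0.707, -0.0, 0.0]
contact_force: [-0.5, -0.6, -2.2]
finger_gap: 0.631
grasp_force: 42.8
```

{"op": "apply_moves", "data": {"rows": "0 0 20 0;0 0 25 0;0 0 20 0;0 0 8 0;0 0 3 0;0 0 1 0;0 0 1 0;0 0 0 0;0 0 0 0"}}

```text
time: 67.3
position: [0.5426, -0.1089, 0.2743]
ee_rot: [0.707, 0.707, 0.0, 0.0]
contact_force: [-0.2, -1.0, -2.1]
finger_gap: 0.631
grasp_force: 42.9
```

{"op": "apply_moves", "data": {"rows": "0 0 1 0;0 0 0.5 0;0 0 0 0"}}

```text
time: 67.6
position: [0.5425, -0.1089, 0.2728]
ee_rot: [0.707, 0.707, 0.0, 0.0]
contact_force: [-1.4, 0.3, 4.6]
finger_gap: 0.635
grasp_force: 43.5
```

{"op": "apply_moves", "data": {"rows": "0 0 0 0;0 0 0 0;0 0 0 0;0 0 0 0;0 0 0 0;0 0 0 0;0 0 0 0;0 0 0 0", "grip": -1}}

```text
time: 68.4
position: [0.5423, -0.1089, 0.2722]
ee_rot: [0.707, 0.707, 0.0, -0.0]
contact_force: [0.1, 0.5, 0.8]
finger_gap: 1.001
grasp_force: 0.0
```

{"op": "apply_moves", "data": {"rows": "0 0 -20 0;0 0 -40 0;0 0 -40 0;-40 0 -20 0;-45 0 0 0;-45 0 0 0;-45 0 0 0;-45 0 0 0;0 0 0 0;0 0 0 0"}}

```text
time: 69.4
position: [0.5419, -0.3299, 0.3917]
ee_rot: [0.708, 0.706, 0.0, -0.0]
contact_force: [0.6, 0.6, 0.1]
finger_gap: 0.998
grasp_force: 0.0
```

```bash
python3 - <<'E'
from h import *
for n in ['scene','top']:
  p,d=imaging.get_image(n)
  for q in ['crucible','bottle','jar','beaker','cup']: print(n,q,[(round(r['conf'],2),np.round(r['centre'],3)) for r in imaging.spot_point(n,q)])
  if n=='scene': cv2.imwrite('pics/s5.png',cv2.resize(p[90:315,170:470][...,::-1],(800,600)))
E
```

```text
scene crucible [(0.93, array([ 0.748, -0.021, -0.002])), (0.43, array([ 0.48 , -0.334, -0.004]))]
scene bottle [(0.98, array([0.56 , 0.07 , 0.002]))]
scene jar [(0.95, array([ 0.538, -0.11 ,  0.002])), (0.93, array([ 0.418, -0.086,  0.001]))]
scene beaker [(0.83, array([ 0.551, -0.017,  0.006]))]
scene cup [(0.76, array([0.618, 0.066, 0.   ])), (0.49, array([ 0.546, -0.018,  0.005]))]
top crucible [(0.73, array([ 0.746, -0.022,  0.001])), (0.68, array([0.472, 0.336, 0.067])), (0.23, array([0.477, 0.334, 0.069]))]
top bottle [(0.69, array([0.559, 0.071, 0.004]))]
top jar [(0.87, array([ 0.54 , -0.105,  0.007])), (0.7, array([ 0.418, -0.088,  0.001]))]
top beaker [(0.62, array([ 0.553, -0.016,  0.003]))]
top cup [(0.64, array([0.621, 0.066, 0.005]))]
```

View pics/s5.png

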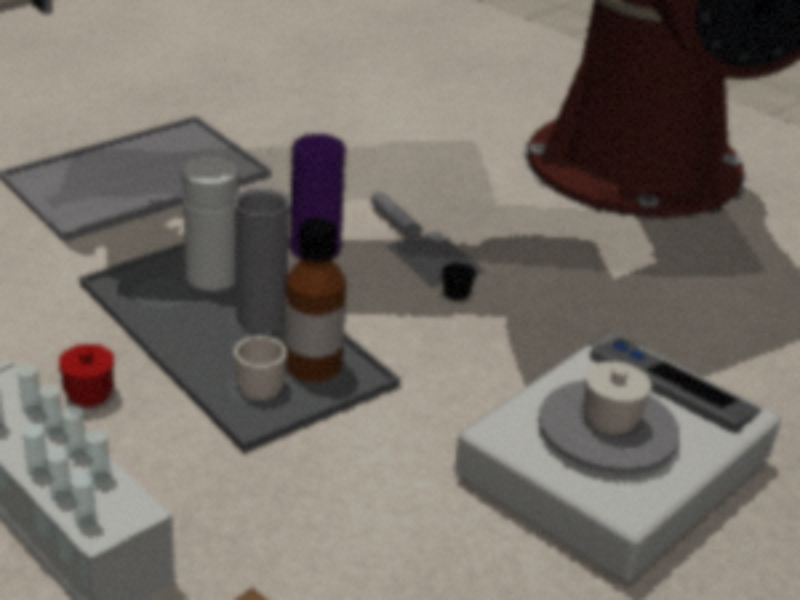

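The final view shows everything upright. The bottle (315,320), beaker (262,265) and jar (210,225) are back within a few mm of where they started. The cup is untouched, the crucible is on the pan (617,400), and the arm is clear.

```bash
python3 -c "
from plant import robot
print(robot.job_done())"
```

```text
the job is handed in; nothing more can be done
None
```

The job is handed in: the crucible stands on the middle of the balance pan, the bottle, jar and beaker measured within a few mm of where they started, and the cup was not moved; the hand-in returned no verdict.

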